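# Load a battery pack under the sprung contact finger of a charging cradle

## Task

Put the loose white battery pack on charge in the grey charging cradle: lay it in the channel with its copper-slotted end towards the brass finger, slide it in so that this end pushes the sprung finger back and slips beneath it, and push it fully home, firmly (about 10 N), against the end wall, so that the finger drops into the pack's slot; then let go and leave the finger bearing down there. The end wall is clamped somewhere different each time, so feel for it and never push harder than 20 N; leave the other things on the bench alone.

Things in the scene. Friction and masses are not known exactly. Their poses are not given: they have to be found in the camera images.
- pack: Battery pack to load: white plastic block 76 x 38 x 24 mm (x, y, z), square edges, about 0.11 kg, blue label on top. Origin at the centre of its underside, z up. +x is the end with a copper-floored slot in its top; an orange band is near its -x end. At mid length black rubber side grips (x = -21 to +21, z = 7.5 to 21.5 mm, 39 mm over both); keep fingertips 6 mm above its underside to clear the channel's guides.
- pack_slot (a point): Middle of the floor of the slot in the pack's top, 30 mm along +x and 21 mm up from the pack's origin. The slot is 11 mm long (x), 18 mm wide and 3 mm deep; its centre is 8 mm from the pack's +x end face. The finger's toe must end up in it.
- cradle: Grey charging cradle, fixed to the bench, body x = -63 to +71 mm, 84 mm wide. Origin on the bench, z up; +x from the open mouth of the channel towards the brass finger; three small lamps along its -y side. Channel floor 18 mm above the bench, between two side guides 4 mm high with inner faces at y = +-20.6 mm (1.6 mm play each side of the pack), from the mouth to x = +45 mm.
- channel (a point): On the channel's centre line at floor level, 2 mm along -x and 18 mm up from the cradle's origin, axes as the cradle's (x into the channel). Where the origin of a fully home pack would be if the carriage were at mid travel. The carriage (black, with the end wall and the finger) is clamped up to 7 mm either way of that along x, differently each time and not measured: the end wall must be felt for.
- mouth (a point): Middle of the floor at the open front end of the channel, 61 mm along -x from point channel. The mouth has no lip: the pack's tail may stick out over it. With its end face 28 to 32 mm short of the mid-travel end wall the pack can be lowered onto the floor clear of the finger wherever the carriage is.
- contact_finger (a joint): Sprung hooked finger on the carriage, rad: 0 at rest, grows as it is pushed back; far stop 0.60. Its toe (radius 3.5 mm) rests 20 mm above the floor, its front 17 mm before the end wall. The pack's end pushes it back (5 to 10 N), it slips onto the pack's top at about 0.36, then drops into the slot: about 0.19, bearing with 7 N, when the pack is home (friction on it then 6 to 11 N).
- timer: Bystander: white bench timer 62 x 64 x 18 mm, origin under its centre.
- dropper_bottle: Bystander: small white bottle with a black cap, 29 mm wide, 82 mm tall, origin under its centre.
- tape_roll: Bystander: roll of beige tape lying flat, 74 mm wide, 19 mm high, origin under its centre.
- screwdriver: Bystander: screwdriver with a yellow handle, 165 mm long along its y, lying down.
- beaker_100_yellow: Bystander: beaker with yellow contents, 65 mm wide, 69 mm tall, origin under its centre.
Mind the look-alikes: they are no part of the job. There is more than one size of the pack; the job needs the larger.

How it is judged (in metres and radians):
On the way, in this order (a step that is already met when the one before it is completed fails the run):
1. the pack has pushed the finger back and is under it (finger past 0.30 rad, touched by the pack) (value of joint contact_finger above 0.3 rad and contact force between pack and cradle above 1 N), for 0.1 s.
2. the pack is pushed firmly home against the end wall (over 6 N) with the finger dropped into its slot (contact force between pack and carriage_c0 above 6 N and value of joint contact_finger between 0.13 and 0.26 rad), for 0.15 s.
At the end, for the whole second after the job is handed in: The pack lies still and flat in the channel, slotted end at the finger (within 2 mm of the floor, 4 mm of the centre line, 4.5 degrees; 11 mm of site channel along x; tilt under 2.3 degrees), the toe in its slot bearing down (0.13 to 0.26 rad, over 2 N), and the gripper has let go (x of pack in the frame of channel between -0.011 and 0.011 m and y of pack in the frame of channel between -0.004 and 0.004 m and z of pack in the frame of channel between -0.002 and 0.002 m and x of pack_slot in the frame of channel above 0.015 m and angle between the x axis of pack and the x axis of channel, either way round below 0.08 rad and angle between pack's own z axis and vertical below 0.04 rad and value of joint contact_finger between 0.13 and 0.26 rad and contact force between the fingers and pack below 0.2 N and linear speed of pack below 0.01 m/s and contact force between pack and cradle above 2 N); the robot touches nothing.
It fails at once if the pack is pushed against the end wall with more than 20 N (contact force between pack and carriage_c0 above 20 N).
It fails at once if the pack is rammed or forced into the cradle (all their contacts added up over 80 N; the finger by itself makes about 15 N on a loaded pack) (contact force between pack and cradle above 80 N).
It fails at once if the finger is forced back against its far stop (value of joint contact_finger above 0.57 rad).
It fails at once if the gripper itself pushes on the cradle or its finger with more than 15 N (contact force between the fingers and cradle above 15 N).
It fails at once if a bystander (timer, small bottle, tape, screwdriver or yellow beaker) is moved by more than 20 mm (distance of any of timer, dropper_bottle, tape_roll, screwdriver, beaker_100_yellow from where it was at the start of the episode above 0.02 m).
It also fails if it takes over 53 s, if anything falls off the work surface, if the arm or the gripper's body presses on something with over 40 N, if the wrist force passes 120 N, or if a joint passes its speed limit or range.

## Robot

A 6-joint arm with a two-finger parallel gripper is mounted at the origin on a cart in front of the work surface, level with it; the furniture and walls round the work are solid. World frame = base frame: x ahead of the robot, y to its left, z up, the work surface at z = 0. Lengths are in mm, angles in rad, forces in N, time in s.
With the tool pointing down it reaches from about 350 to 975 mm from the base axis. Payload 7.1 kg.
Tool frame: the origin (TCP) lies on the front face of the gripper's body, between the roots of the fingers; the fingertips stand 80 mm ahead of it and the grasp point (between the pads) lies 61 mm ahead of it; z points along the fingers, y is the line along which they close (so a half turn about z gives the same grasp; the last joint's range is limited). The gripper opens to 88 mm and grips with 3 to 60 N. Pads are 20 mm wide; open, the fingers measure 115 mm over their backs; the gripper's body (75 mm by 178 mm) begins 61 mm behind the grasp point.
Start: joints at [-1.345, 0.423, 1.63, -0, 1.089, -0.019], TCP at [151.496, -606.345, 302.675] pointing down, gripper open.
Joint ranges: [-3, 3], [-0.9, 2.11], [0.09, 2.58], [-1.31, 4.45], [0.11, 2.69], [-2.54, 2.54]. Speed limits (rad/s): [2.39, 2.39, 3.01, 3.14, 3.14, 3.14].

## Interface

Orientations are given as a rotation vector (axis times angle).
In Python, from workcell import readout, vision, close_job gives the robot as it stands.
- The arm moves only by the tool servo_tool, never from a script. Its argument "plan" is a list that holds one entry, the list of rows, each a list of 7 numbers: the gripper command: -1 is fully open, 1 is shut, values between are in proportion, then the shift along the world's x, y, z in units of 40 mm (1.0 is 40 mm), then the turn, a rotation vector about the world's x, y, z in units of 5 degrees (1.0 is 5 degrees). A call has 1 to 5 rows; each row shifts and turns the commanded pose from where the row before left it; what a row does not reach is not made up. A row lasts 1/12 s, in which the tool goes at most 41.7 mm and 7.16 degrees, less where a joint would pass 70% of its speed; a pose out of reach is approached as far as the arm can. A call is refused whole if a number of a shift passes 1 or a number of a turn 1, either way. A call with a gripper value outside its range is refused whole. The fingers move at their own pace and stop on an object; the grip force is fixed at half the most. Time passes only in rows, so rows that do not move let the fingers close. It gives the time, the measured TCP pose, the force, the opening and the grip force at its end, in the units of the state.
- readout.get_obs(): the state, without advancing time (a new reading comes with each control period).
- vision.get_image(name): name is "scene" or "side" or "wrist"; returns the picture (384x512x3 uint8, red, green, blue); there is no depth.
- vision.camera_params(name): a dict with "fx", "fy", "cx", "cy" (pixels), "rvec" (rotation vector, rad) and "tvec" (3), from world to camera coordinates, as OpenCV has them; the wrist camera has in their place "hand_eye" (4x4, takes a point from camera to tool coordinates, whose origin is the TCP and whose axes are the flange's). Camera axes: x right, y down, z forward; pixel columns grow to the right and rows downward; lengths in mm; the calibration is good to about 2 mm. A picture is of the moment at which its call begins: read the wrist's pose just before it. camera_params takes no time and is no camera call.
- close_job(): hands the job in; it is judged then, once.
The state is a dict: "t": time; "qpos": joint angles; "qvel": joint speeds; "joint_torque": joint torques, N m; "ee_pos": TCP position; "orientation": TCP orientation; "ft_force": force on the tool from outside, world axes, zero at the start; "moment": the same for the moment, N m; "width": finger opening in mm; "grasp_force": force on a finger pad.
Only numpy, scipy, OpenCV 4.12 (cv2) and the standard library are available. Lean on these libraries where they do the work, as an engineer would, in place of code of your own. Each camera call takes 0.05 s, during which the arm holds its last target. There are 200 camera calls.

## Working session

There is one attempt and no reset: what is moved stays moved. The work goes in short steps, Python scripts to look and compute and a tool call to move; the robot and the scene stay as the last step left them, time stands still between calls to the robot, and variables do not carry over. Pictures are saved under pics/ and viewed, at most 10 in all, crops included, and the job is handed in when it is done.

Besides the shell and the picture viewer there is one more tool, called as a command line: name --argument value ..., lists and objects as JSON in quotes. servo_tool: Moves the arm, as the interface text tells. Its arguments: {"type":"object","properties":{"plan":{"type":"array"}},"required":["plan"]}

```bash
mkdir -p pics; cat > h.py <<'E'
import numpy as np, cv2
from workcell import readout, vision
from scipy.spatial.transform import Rotation as R
def ray(name,u,v,obs=None):
    p=vision.camera_params(name)
    d=np.array([(u-p['cx'])/p['fx'],(v-p['cy'])/p['fy'],1.])
    if 'rvec' in p:
        Rm=R.from_rotvec(np.ravel(p['rvec'])).as_matrix(); t=np.ravel(p['tvec'])
        return -Rm.T@t, Rm.T@d
    H=np.array(p['hand_eye']); o=obs or readout.get_obs()
    Rt=R.from_rotvec(o['orientation']).as_matrix()
    return Rt@H[:3,3]+o['ee_pos'], Rt@H[:3,:3]@d
def at_z(name,u,v,z,obs=None):
    c,d=ray(name,u,v,obs); return c+d*(z-c[2])/d[2]
def save(name,f,crop=None,s=1):
    im=vision.get_image(name)
    if crop: x0,y0,x1,y1=crop; im=im[y0:y1,x0:x1]
    im=cv2.resize(im,None,fx=s,fy=s,interpolation=cv2.INTER_CUBIC)
    cv2.imwrite('pics/'+f,im[:,:,::-1])
E
python3 - <<'E'
from h import *
save('scene','a.png',s=1.5);save('side','b.png',s=1.5)
o=readout.get_obs();print(o)
for n in('scene','side','wrist'):print(vision.camera_params(n))
E
```

```text
{'t': 0.1, 'qpos': array([-1.34499819e+00,  4.23805144e-01,  1.63059229e+00, -1.48893160e-05,
        1.08860541e+00, -1.89981573e-02]), 'qvel': array([ 0.00085011, -0.00137867, -0.00260154,  0.00068288,  0.00200025,
        0.00086213]), 'joint_torque': array([ 1.05099276e-03, -5.45611167e+01, -2.74325716e+01,  6.45392924e-02,
        1.88147445e-02, -2.65766630e-05]), 'ee_pos': array([ 151.41080686, -605.9843252 ,  301.96228885]), 'orientation': array([-3.11669729e+00, -3.83405410e-01,  2.49127451e-04]), 'ft_force': array([ 0.53216504, -0.09211054,  0.11220976]), 'moment': array([ 0.02225412,  0.00958167, -0.00182635]), 'grasp_force': 0.0, 'width': 87.70778462314144}
{'fx': 490.5674720631583, 'fy': 490.5674720631583, 'cx': 262.04447665900085, 'cy': 191.55361281069355, 'rvec': array([ 0.90170528, -2.49692517,  1.11021281]), 'tvec': array([ 393.74421744,  274.22326077, 1747.05821686])}
{'fx': 453.14871973629886, 'fy': 453.14871973629886, 'cx': 248.92450946095647, 'cy': 187.1600048853197, 'rvec': array([ 1.90216499, -0.39219941,  0.23923228]), 'tvec': array([-470.1815912 ,  130.07979626, 1405.26912054])}
{'fx': 266.3411013152805, 'fy': 266.3411013152805, 'cx': 259.28197982154126, 'cy': 193.20916585246712, 'hand_eye': array([[ 3.96489863e-04, -9.53316905e-01, -3.01971392e-01,
         8.43893595e+01],
       [ 9.99999805e-01,  2.32519599e-04,  5.78945311e-04,
         1.15278718e+00],
       [-4.81704085e-04, -3.01971563e-01,  9.53316811e-01,
        -8.17616731e+01],
       [ 0.00000000e+00,  0.00000000e+00,  0.00000000e+00,
         1.00000000e+00]])}
```

```bash
ls pics
```

```text
a.png
b.png
```

View pics/a.png

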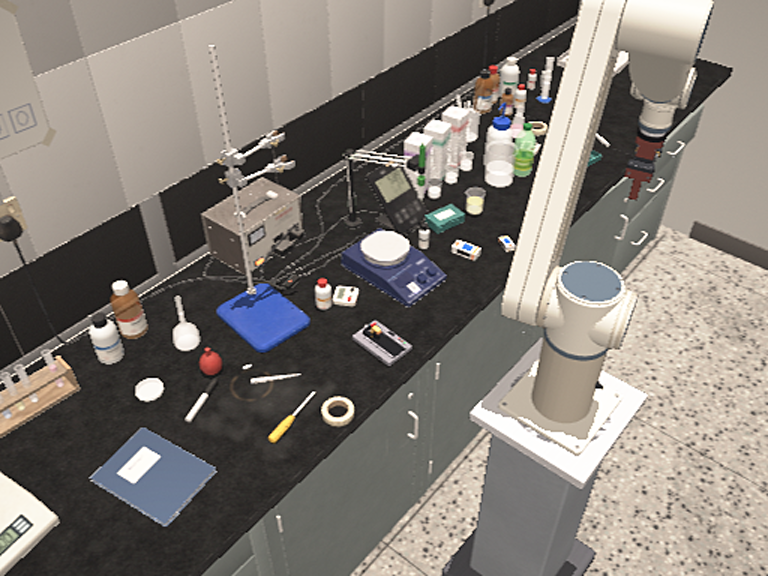

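View pics/b.png

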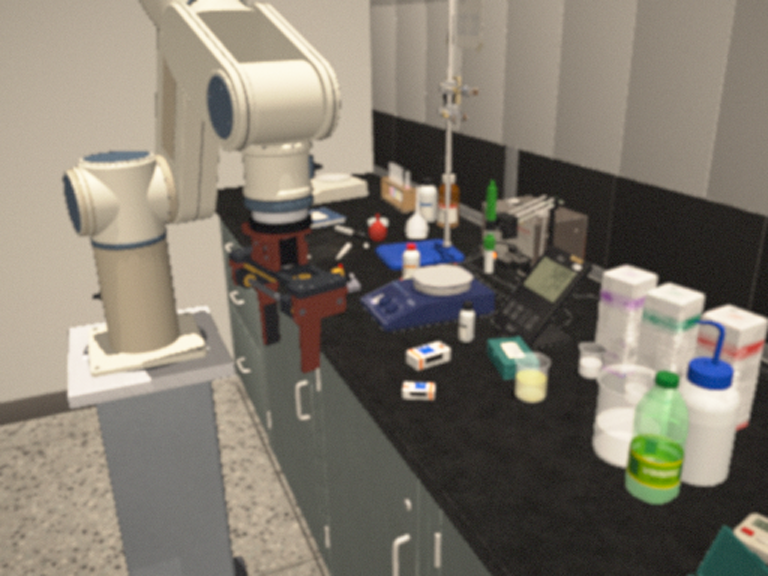

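The scene view shows the cradle at (381,341) and two pack candidates at (466,249) and (507,243). In the side view the candidates are at (428,355) and (419,391). The pack at (466,249) / (428,355) looks larger, so I'll confirm it in an enlarged crop.

```bash
python3 - <<'E'
from h import *
a=vision.get_image('scene');b=vision.get_image('side')
r=lambda im,x0,y0,w,h:cv2.resize(im[y0:y0+h,x0:x0+w],None,fx=8,fy=8,interpolation=cv2.INTER_CUBIC)
top=np.hstack([r(a,295,150,50,36),r(b,260,222,50,36)])
bot=np.hstack([r(a,230,208,50,38),np.zeros((304,400,3),np.uint8)])
cv2.imwrite('pics/c.png',np.vstack([top,bot])[:592,:,::-1])
for n,u,v,z in[('scene',466/1.5,249/1.5,12),('side',428/1.5,355/1.5,12),('scene',507/1.5,243/1.5,12),('side',419/1.5,391/1.5,12),('scene',381/1.5,341/1.5,20)]:print(n,at_z(n,u,v,z))
E
```

```text
scene [ 494.41009402 -316.76189548   12.        ]
side [ 493.85072675 -311.44657754   12.        ]
scene [ 417.91789264 -418.0118395    12.        ]
side [ 418.56403045 -426.43886229   12.        ]
scene [441.2730832  131.77286103  20.        ]
```

View pics/c.png

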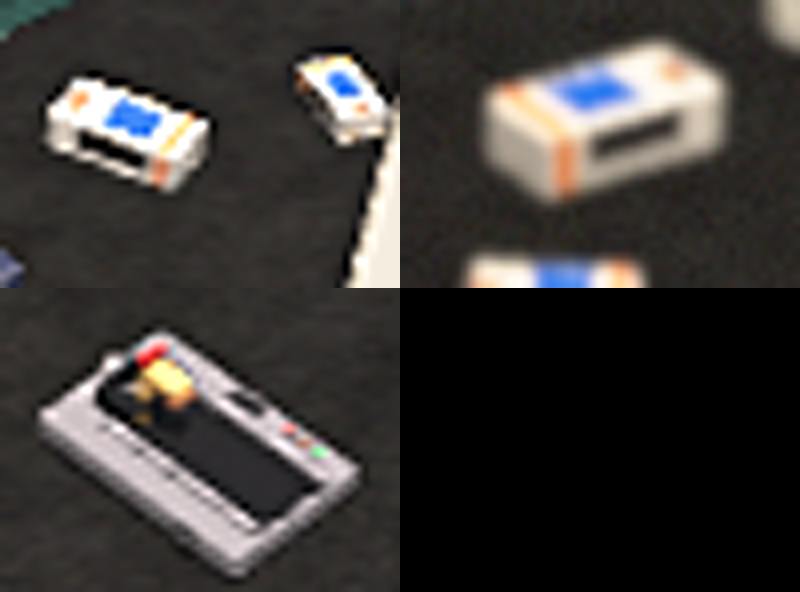

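The upper crops confirm it: the pack at scene px ~(311,166) is the larger one, with its slot at (305,162) and band at (318,166). The cradle's finger is at its upper-left end, about px (250,219).

```bash
python3 - <<'E'
from h import *
def S(pts,n,x0,y0,cx,cy,z):
    return np.array([at_z(n,x0+(u-cx)/8,y0+(v-cy)/8,z)[:2] for u,v in pts])
print(S([(80,100),(134,117),(185,130)],'scene',295,150,0,0,24))
print(S([(672,72),(592,90),(520,108)],'side',260,222,400,0,24))
print('top corners',S([(78,78),(210,122),(170,158),(50,118)],'scene',295,150,0,0,24))
c=S([(40,412),(165,335),(360,468),(240,560)],'scene',230,208,0,288,18)
print(c,c.mean(0),np.linalg.norm(np.diff(c,axis=0,append=c[:1]),axis=1))
m=(c[0]+c[1]-c[2]-c[3])/2;print(np.degrees(np.arctan2(m[1],m[0])))
print(R.from_rotvec(readout.get_obs()['orientation']).as_matrix())
E
```

```text
[[ 519.63428819 -307.90235759]
 [ 488.49604519 -314.94536156]
 [ 460.85290432 -323.69541451]]
[[ 521.95962904 -310.95646788]
 [ 489.38345484 -311.68414173]
 [ 459.96835852 -313.59199952]]
top corners [[ 531.76952648 -322.8914708 ]
 [ 454.35033933 -338.17718397]
 [ 453.48329195 -298.81741113]
 [ 523.00528824 -284.64026442]]
[[511.22938927 161.68147241]
 [499.27145539  83.4360062 ]
 [371.11995986  91.8580235 ]
 [377.55268047 173.02167341]] [439.79337125 127.49929388] [ 79.15393335 128.42794159  81.41816726 134.15685832]
-4.316375468260311
[[ 9.70174271e-01  2.42408393e-01 -2.34728504e-04]
 [ 2.42408507e-01 -9.70173834e-01  9.20300006e-04]
 [-4.63900659e-06 -9.49751573e-04 -9.99999549e-01]]
```

servo_tool --plan '[[[-1,0.7,0.61,-0.2,0,0,-0.2],[-1,0.7,0.61,-0.2,0,0,-0.2],[-1,0.7,0.61,-0.2,0,0,-0.2],[-1,0.7,0.61,-0.2,0,0,-0.2],[-1,0.7,0.61,-0.2,0,0,-0.2]]]'

```text
t: 0.62
ee_pos: [292.4, -483.1, 262.3]
orientation: [-3.132, -0.245, -0.0]
ft_force: [0.8, 0.5, 0.2]
width: 87.5
grasp_force: 0.0
```

servo_tool --plan '[[[-1,0.7,0.61,-0.2,0,0,-0.2],[-1,0.7,0.61,-0.2,0,0,0],[-1,0.7,0.61,-0.2,0,0,0],[-1,0.7,0.61,-0.2,0,0,0],[-1,0.7,0.61,-0.2,0,0,0]]]'

```text
t: 1.03
ee_pos: [432.6, -360.9, 222.3]
orientation: [3.134, 0.22, 0.0]
ft_force: [-0.1, -0.2, -0.5]
width: 87.7
grasp_force: 0.0
```

servo_tool --plan '[[[-1,0.7,0.61,-0.2,0,0,0],[-1,0.7,0.61,-0.2,0,0,0],[-1,0,0,0,0,0,0]]]'

```text
t: 1.28
ee_pos: [490.9, -309.6, 205.3]
orientation: [-3.132, -0.227, -0.0]
ft_force: [0.3, 1.3, 0.1]
width: 88.0
grasp_force: 0.0
```

```bash
python3 - <<'E'
from h import *
o=readout.get_obs();print(o['ee_pos'],o['t'],R.from_rotvec(o['orientation']).as_matrix()[:,0])
save('wrist','d.png',s=1.5)
E
```

```text
[ 490.88858616 -309.59227923  205.3251258 ] 1.2833 [9.89586900e-01 1.43936537e-01 2.01327088e-04]
```

View pics/d.png

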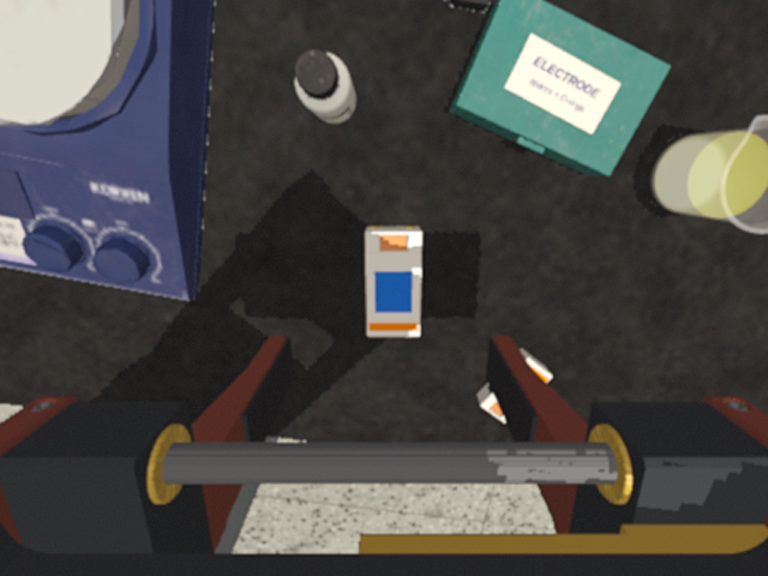

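The wrist view shows the pack centred at about (393,283), aligned with the image. Its slot is at (394,243) and its band at (394,327).

```bash
python3 - <<'E'
from h import *
o=readout.get_obs()
p=np.array([at_z('wrist',u/1.5,v/1.5,24,o)[:2] for u,v in[(366,230),(422,230),(421,337),(366,337),(394,243),(393,291),(394,327)]])
print(p,p[:4].mean(0)); m=(p[0]+p[1]-p[2]-p[3])/2;print(np.linalg.norm(m),np.linalg.norm(p[0]-p[1]),np.degrees(np.arctan2(m[1],m[0])))
E
```

```text
[[ 529.03903755 -291.09186043]
 [ 534.39081903 -327.68728825]
 [ 458.3422826  -340.0269987 ]
 [ 452.61548408 -300.90919873]
 [ 523.12594017 -310.67936119]
 [ 489.77265646 -314.98500858]
 [ 463.2168655  -319.67094502]] [ 493.59690582 -314.92883653]
77.03679803827183 36.98468469923071 8.268271620963668
```

servo_tool --plan '[[[-1,-0.13,-0.16,-0.9,0,0,0],[-1,0,0,-0.9,0,0,0],[-1,0,0,-0.9,0,0,0],[-1,0,0,-0.23,0,0,0],[-1,0,0,0,0,0,0]]]'

```text
t: 1.75
ee_pos: [480.1, -319.7, 87.2]
orientation: [-3.13, -0.218, 0.007]
ft_force: [0.1, -0.6, 0.3]
width: 88.0
grasp_force: 0.0
```

servo_tool --plan '[[[1,0,0,0,0,0,0],[1,0,0,0,0,0,0],[1,0,0,0,0,0,0],[1,0,0,0,0,0,0],[1,0,0,0,0,0,0]]]'

```text
t: 2.17
ee_pos: [482.9, -320.4, 90.9]
orientation: [3.132, 0.22, 0.003]
ft_force: [-0.6, 0.2, 0.2]
width: 58.3
grasp_force: 0.0
```

servo_tool --plan '[[[1,0,0,0,0,0,0],[1,0,0,0,0,0,0],[1,0,0,0,0,0,0]]]'

```text
t: 2.42
ee_pos: [482.3, -319.8, 89.7]
orientation: [-3.134, -0.22, 0.0]
ft_force: [-1.1, 2.8, 4.2]
width: 38.7
grasp_force: 29.9
```

servo_tool --plan '[[[1,0,0,0.5,0,0,0],[1,0,0,0.9,0,0,0],[1,0,0,0.9,0,0,0],[1,0,0,0.9,0,0,0],[1,-0.17,0.4,0.3,0,0,0]]]'

```text
t: 2.83
ee_pos: [478.4, -306.9, 234.6]
orientation: [3.128, 0.218, 0.012]
ft_force: [1.7, -1.8, -0.6]
width: 38.5
grasp_force: 29.9
```

servo_tool --plan '[[[1,-0.17,0.8,0,0,0,-0.2],[1,-0.17,0.88,0,0,0,-0.2],[1,-0.17,0.88,0,0,0,-0.2],[1,-0.17,0.88,0,0,0,-0.2],[1,-0.17,0.88,0,0,0,-0.2]]]'

```text
t: 3.25
ee_pos: [440.7, -129.7, 229.4]
orientation: [-3.141, -0.081, 0.0]
ft_force: [-0.2, -0.8, -1.8]
width: 38.8
grasp_force: 29.9
```

servo_tool --plan '[[[1,-0.17,0.88,0,0,0,-0.2],[1,-0.17,0.88,0,0,0,-0.2],[1,-0.17,0.88,0,0,0,-0.2],[1,-0.17,0.88,0,0,0,-0.2],[1,-0.17,0.88,0,0,0,-0.2]]]'

```text
t: 3.67
ee_pos: [406.7, 46.3, 229.5]
orientation: [3.141, -0.056, 0.0]
ft_force: [0.7, 0.0, -1.8]
width: 38.8
grasp_force: 29.9
```

servo_tool --plan '[[[1,-0.17,0.88,0,0,0,-0.2],[1,-0.17,0.88,0,0,0,-0.2],[1,0,0.4,0,0,0,-0.2],[1,0,0,0,0,0,0],[1,0,0,0,0,0,0]]]'

```text
t: 4.08
ee_pos: [393.7, 131.8, 229.4]
orientation: [3.139, -0.131, -0.0]
ft_force: [0.1, 0.1, -2.1]
width: 38.6
grasp_force: 29.9
```

```bash
python3 - <<'E'
from h import *
o=readout.get_obs();print(o['ee_pos'],o['t'],R.from_rotvec(o['orientation']).as_matrix(),o['width'],o['ft_force'])
save('wrist','e.png',s=1.5)
E
```

```text
[393.66106372 131.78467535 229.3898765 ] 4.0833 [[ 9.96503885e-01 -8.35463590e-02 -1.13070012e-04]
 [-8.35463855e-02 -9.96503857e-01 -2.54100655e-04]
 [-9.14455184e-05  2.62658881e-04 -9.99999961e-01]] 38.646331690999176 [ 0.12392158  0.14651818 -2.09316683]
```

View pics/e.png

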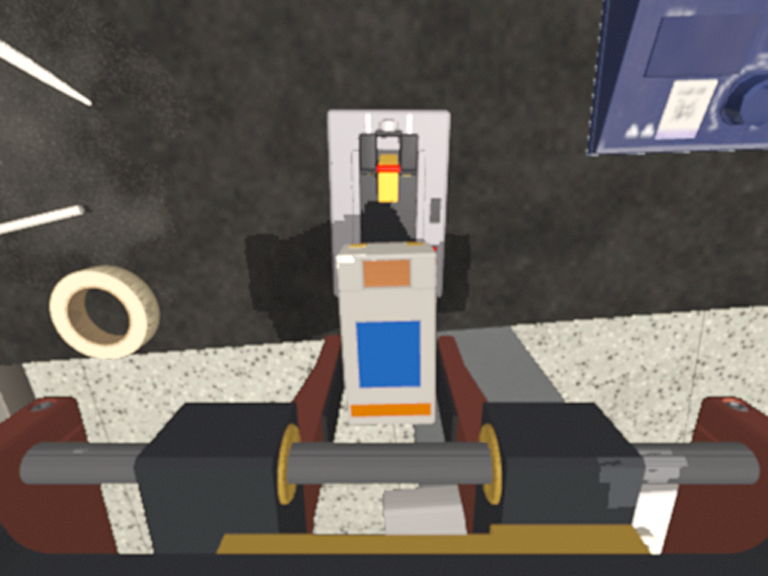

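The wrist view shows the held pack centred at about (387,335), slot forward. The cradle is ahead: far edge at v≈111 (u 329–450), finger at (388,185), and the carriage just behind it. I'll enlarge that area.

```bash
python3 - <<'E'
from h import *
im=cv2.imread('pics/e.png')
c=im[90:330,290:490]; cv2.imwrite('pics/f.png',cv2.resize(c,None,fx=2.5,fy=2.5,interpolation=cv2.INTER_CUBIC))
E
```

```text
(no output)
```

View pics/f.png

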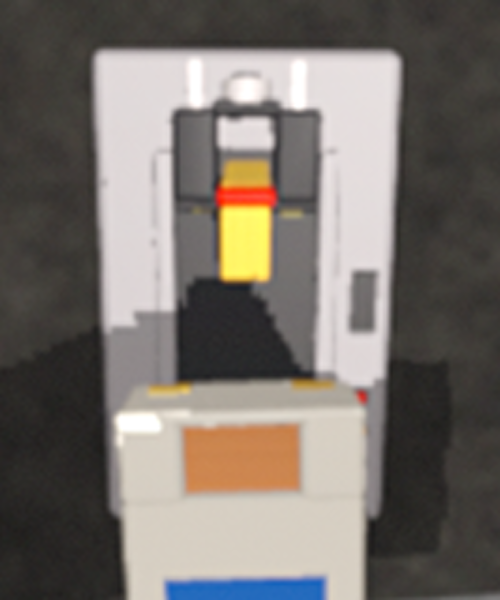

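```bash
python3 - <<'E'
from h import *
o=readout.get_obs()
Rt=R.from_rotvec(o['orientation']).as_matrix(); T=np.array(o['ee_pos'])
F=lambda pts,z:np.array([at_z('wrist',(290+u/2.5)/1.5,(90+v/2.5)/1.5,z,o)[:2] for u,v in pts])
for z in(18,22):
  c=F([(93,50),(402,51),(112,512),(378,515)],z);print(z,c,np.linalg.norm(c[0]-c[1]),np.linalg.norm(c[0]-c[2]))
  for a,b in((0,2),(1,3)):
    d=c[a]-c[b];print(np.degrees(np.arctan2(d[1],d[0])))
print('guides',F([(177,250),(318,250)],20))
print('toe front',F([(219,280),(271,280)],42),'wall',F([(175,207),(320,210)],30))
zt=T[2]-89.7+24
p=np.array([at_z('wrist',u/1.5,v/1.5,zt,o)[:2] for u,v in[(337.5,257),(435.5,255),(433,421),(350,421)]])
print('pack',p,np.linalg.norm(p[0]-p[1]),np.linalg.norm(p[2]-p[3]),np.linalg.norm(p[0]-p[3]))
print('tool frame',(np.c_[p,[zt]*4]-T)@Rt)
d=p[0]+p[1]-p[2]-p[3];print(p.mean(0),np.degrees(np.arctan2(d[1],d[0])))
E
```

```text
18 [[515.6580648  161.38497511]
 [508.36411948  78.43857832]
 [385.07239009 172.73597738]
 [377.10501782  90.86446075]] 83.26647812586285 131.07808241807194
-4.967879625309479
-5.407893139091265
22 [[515.14551256 160.86271013]
 [507.95110354  79.04823544]
 [386.34186597 172.05881175]
 [378.48321988  91.30454896]] 82.13018805471401 129.28933468970337
-4.9678796253094815
-5.407893139091271
guides [[461.76077051 144.2405911 ]
 [458.37346054 104.43557236]]
toe front [[454.39054279 132.40282014]
 [453.22511796 118.71168011]] wall [[473.59904022 142.85714419]
 [469.50122018 103.87121709]]
pack [[446.13137732 145.17462377]
 [443.76072279 108.29350961]
 [370.67009959 113.00569015]
 [373.73139183 148.73838099]] 36.95722642101668 35.86358465928559 72.48764214701866
tool frame [[ 51.01169468 -18.55353947  65.68190608]
 [ 51.78943895  18.39550023  65.69471238]
 [-21.43699627  19.92283001  65.71187261]
 [-21.42884164 -15.94075151  65.69926931]]
[408.57339788 128.80305113] -3.255645667649819
```

servo_tool --plan '[[[1,0.07,-0.04,-0.6,0,0,-0.05],[1,0,0,-0.8,0,0,0],[1,0,0,-0.8,0,0,0],[1,0,0,-0.6,0,0,0],[1,0,0,0,0,0,0]]]'

```text
t: 4.55
ee_pos: [394.7, 127.6, 114.1]
orientation: [3.136, -0.146, -0.011]
ft_force: [-1.5, 0.3, -1.1]
width: 38.7
grasp_force: 29.9
```

servo_tool --plan '[[[1,0,0,0,0,0,0],[1,0,0,0,0,0,0],[1,0,0,0,0,0,0]]]'

```text
t: 4.8
ee_pos: [397.7, 129.5, 118.9]
orientation: [-3.137, 0.144, -0.004]
ft_force: [0.5, -0.5, -0.7]
width: 38.8
grasp_force: 29.9
```

```bash
python3 - <<'E'
from h import *
o=readout.get_obs();print(o['ee_pos'],o['t'],o['orientation'],o['width'],o['ft_force'])
save('wrist','g.png',s=1.5)
E
```

```text
[397.72413926 129.47577098 118.88880486] 4.8 [-3.13742598  0.14420338 -0.00399641] 38.82934612714364 [ 0.52725805 -0.53172601 -0.74909186]
```

View pics/g.png

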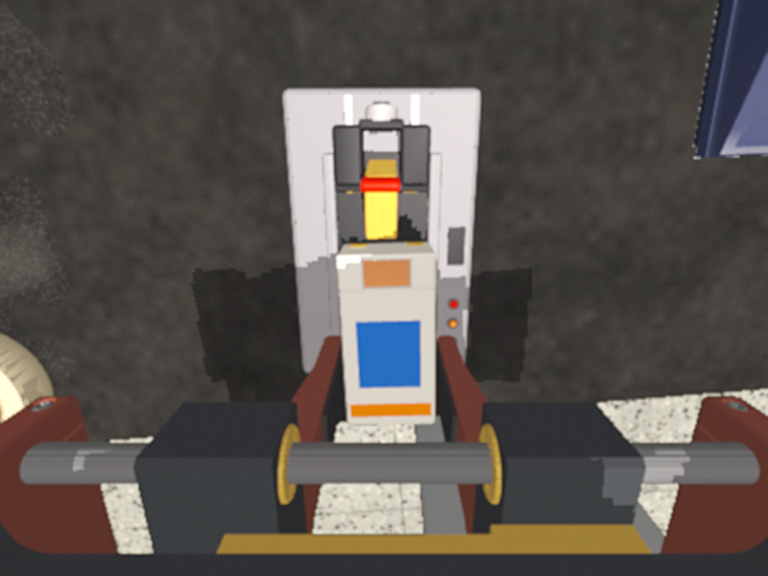

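The pack is over the channel: front edge at v≈255, u 338–436, and the finger toe just ahead at (382,239). The guides' inner faces are at u≈337 and 429.

```bash
python3 - <<'E'
from h import *
o=readout.get_obs(); Rt=R.from_rotvec(o['orientation']).as_matrix(); T=np.array(o['ee_pos'])
F=lambda pts,z:np.array([at_z('wrist',u/1.5,v/1.5,z,o)[:2] for u,v in pts])
c=F([(285,89),(480,89),(303,370),(462.5,370)],18);print(c)
for a,b in((0,2),(1,3)):
    d=c[a]-c[b];print(np.degrees(np.arctan2(d[1],d[0])))
e=(c[0]+c[1])/2; n=(c[2]+c[3])/2; d=e-n; th=np.arctan2(d[1],d[0]); u=np.array([np.cos(th),np.sin(th)]);v=np.array([-u[1],u[0]])
print('yaw',np.degrees(th),'tool',np.degrees(np.arctan2(Rt[1,0],Rt[0,0])))
org=e-71*u
L=lambda p:np.c_[(p-org)@u,(p-org)@v]
print('org',org,'near',L(n[None]),'guides',L(F([(337,215),(429,215)],22)))
print('toe',L(F([(366,239),(397,239)],41.5)),'wall',L(F([(337,190),(428,190)],28)))
print('pack',L(F([(338,256),(435.5,255),(434,422),(347,422)],T[2]-67)),'TCP',L(T[None,:2]))
E
```

```text
[[515.45475478 161.34375443]
 [508.08272266  80.8409535 ]
 [385.78437242 174.12968342]
 [378.36919103  92.78466708]]
-5.631350145804262
-5.260825016379028
yaw -5.446113874164266 tool -5.249717850192808
org [441.08923981 127.830932  ] near [[-5.92800542e+01 -6.45970097e-17]] guides [[ 19.69238739  20.15584136]
 [ 19.85133946 -20.63367008]]
toe [[12.51602788  6.31454593]
 [12.56505025 -6.15380312]] wall [[ 30.82408546  19.01816265]
 [ 30.97193306 -19.26578645]]
pack [[  7.82427761  16.46013933]
 [  8.35948379 -20.64613189]
 [-65.91501425 -22.86692118]
 [-66.07608516  15.07031969]] TCP [[-43.36645099  -2.33926688]]
```

servo_tool --plan '[[[1,-0.03,0.05,-0.1,0,0,0],[1,0,0,-0.1,0,0,0],[1,0,0,0,0,0,0],[1,0,0,0,0,0,0],[1,0,0,0,0,0,0]]]'

```text
t: 5.27
ee_pos: [395.5, 131.7, 109.5]
orientation: [3.138, -0.143, -0.0]
ft_force: [0.3, -0.2, -0.7]
width: 38.6
grasp_force: 29.9
```

servo_tool --plan '[[[1,0,0,-0.025,0,0,0],[1,0,0,0,0,0,0],[1,0,0,0,0,0,0]]]'

```text
t: 5.52
ee_pos: [395.5, 131.7, 108.4]
orientation: [3.138, -0.143, -0.0]
ft_force: [-0.6, -0.1, -1.7]
width: 39.1
grasp_force: 29.9
```

servo_tool --plan '[[[1,0,0,-0.025,0,0,0],[1,0,0,0,0,0,0],[1,0,0,0,0,0,0]]]'

```text
t: 5.77
ee_pos: [395.6, 131.7, 107.7]
orientation: [-3.138, 0.143, -0.0]
ft_force: [-1.5, 0.2, 4.7]
width: 38.9
grasp_force: 29.9
```

servo_tool --plan '[[[1,0.03,-0.003,0,0,0,0],[1,0.03,-0.003,0,0,0,0],[1,0.03,-0.003,0,0,0,0],[1,0.03,-0.003,0,0,0,0],[1,0,0,0,0,0,0]]]'

```text
t: 6.18
ee_pos: [398.9, 131.2, 107.7]
orientation: [3.138, -0.144, -0.005]
ft_force: [-6.7, 3.2, 11.8]
width: 39.1
grasp_force: 29.9
```

servo_tool --plan '[[[1,0.03,-0.003,0,0,0,0],[1,0.03,-0.003,0,0,0,0],[1,0.03,-0.003,0,0,0,0],[1,0,0,0,0,0,0],[1,0,0,0,0,0,0]]]'

```text
t: 6.6
ee_pos: [402.2, 130.9, 107.7]
orientation: [3.138, -0.145, -0.005]
ft_force: [-7.7, 4.1, 12.5]
width: 38.7
grasp_force: 29.9
```

servo_tool --plan '[[[1,0,0.012,0.015,0,0,0],[1,0,0,0,0,0,0],[1,0,0,0,0,0,0]]]'

```text
t: 6.85
ee_pos: [402.9, 131.1, 107.8]
orientation: [3.138, -0.143, -0.003]
ft_force: [-3.7, 1.3, 1.0]
width: 39.0
grasp_force: 29.9
```

servo_tool --plan '[[[1,0.03,-0.003,0,0,0,0],[1,0.03,-0.003,0,0,0,0],[1,0,0,0,0,0,0],[1,0,0,0,0,0,0]]]'

```text
t: 7.18
ee_pos: [405.1, 130.9, 107.7]
orientation: [3.138, -0.144, -0.005]
ft_force: [-6.0, 2.0, 2.9]
width: 38.6
grasp_force: 29.9
```

servo_tool --plan '[[[1,0.03,-0.003,0,0,0,0],[1,0.03,-0.003,0,0,0,0],[1,0,0,0,0,0,0],[1,0,0,0,0,0,0]]]'

```text
t: 7.52
ee_pos: [406.9, 130.6, 107.7]
orientation: [3.138, -0.144, -0.006]
ft_force: [-8.5, 3.5, 5.5]
width: 38.9
grasp_force: 29.9
```

servo_tool --plan '[[[1,0.03,-0.003,0,0,0,0],[1,0.03,-0.003,0,0,0,0],[1,0,0,0,0,0,0],[1,0,0,0,0,0,0]]]'

```text
t: 7.85
ee_pos: [409.1, 130.4, 107.7]
orientation: [3.137, -0.144, -0.007]
ft_force: [-9.5, 4.3, 4.4]
width: 38.9
grasp_force: 29.9
```

servo_tool --plan '[[[1,0.03,-0.003,0,0,0,0],[1,0.03,-0.003,0,0,0,0],[1,0,0,0,0,0,0],[1,0,0,0,0,0,0]]]'

```text
t: 8.18
ee_pos: [411.3, 130.2, 107.7]
orientation: [3.137, -0.144, -0.008]
ft_force: [-9.5, 4.4, 4.5]
width: 38.8
grasp_force: 29.9
```

servo_tool --plan '[[[1,0.03,0.01,0,0,0,0],[1,0.02,0,0,0,0,0],[1,0,0,0,0,0,0],[1,0,0,0,0,0,0]]]'

```text
t: 8.52
ee_pos: [413.2, 130.3, 107.7]
orientation: [3.137, -0.143, -0.008]
ft_force: [-9.5, 1.7, 6.7]
width: 39.0
grasp_force: 30.0
```

servo_tool --plan '[[[1,0.03,-0.002,0,0,0,0],[1,0.02,-0.002,0,0,0,0],[1,0,0,0,0,0,0],[1,0,0,0,0,0,0]]]'

```text
t: 8.85
ee_pos: [415.1, 130.1, 107.7]
orientation: [3.137, -0.144, -0.009]
ft_force: [-10.8, 1.9, 6.9]
width: 38.9
grasp_force: 30.0
```

```bash
python3 - <<'E'
from h import *
o=readout.get_obs();print(o['ee_pos'],o['ft_force'],o['moment'])
save('wrist','i.png',(170,40,340,300),2.3)
E
```

```text
[415.06957577 130.11379709 107.70992157] [-10.78344466   1.90755295   6.89053252] [ 0.48633758  1.68503646 -0.04578643]
```

View pics/i.png

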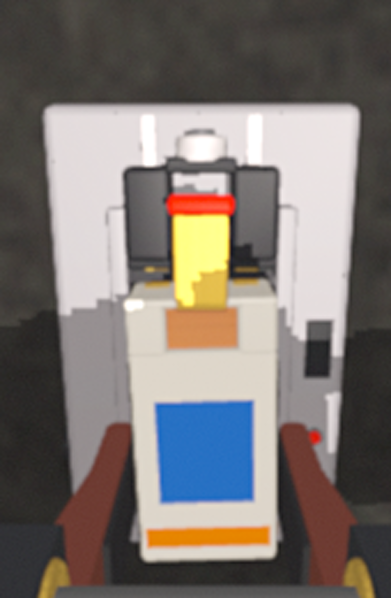

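The toe is on the pack's top at the slot's front edge (200,305), and the wall is a few mm ahead. I'll continue in 1 mm steps.

servo_tool --plan '[[[1,0.025,-0.002,0,0,0,0],[1,0,0,0,0,0,0],[1,0,0,0,0,0,0]]]'

```text
t: 9.15
ee_pos: [415.9, 130.0, 107.7]
orientation: [3.137, -0.144, -0.009]
ft_force: [-11.5, 2.3, 8.5]
width: 38.7
grasp_force: 30.0
```

servo_tool --plan '[[[1,0.025,-0.002,0,0,0,0],[1,0,0,0,0,0,0],[1,0,0,0,0,0,0]]]'

```text
t: 9.4
ee_pos: [416.7, 129.9, 107.7]
orientation: [3.137, -0.144, -0.01]
ft_force: [-11.6, 1.1, 8.3]
width: 38.8
grasp_force: 30.0
```

servo_tool --plan '[[[1,0.025,-0.002,0,0,0,0],[1,0,0,0,0,0,0],[1,0,0,0,0,0,0]]]'

```text
t: 9.65
ee_pos: [417.6, 129.8, 107.7]
orientation: [3.137, -0.144, -0.01]
ft_force: [-11.9, 1.7, 10.3]
width: 38.8
grasp_force: 30.0
```

servo_tool --plan '[[[1,0.02,-0.002,0,0,0,0],[1,0,0,0,0,0,0],[1,0,0,0,0,0,0]]]'

```text
t: 9.9
ee_pos: [418.3, 129.8, 107.7]
orientation: [3.137, -0.144, -0.01]
ft_force: [-12.0, 2.8, 10.6]
width: 38.7
grasp_force: 30.0
```

servo_tool --plan '[[[1,0.02,-0.002,0,0,0,0],[1,0,0,0,0,0,0],[1,0,0,0,0,0,0]]]'

```text
t: 10.15
ee_pos: [419.4, 129.7, 107.7]
orientation: [3.137, -0.144, -0.009]
ft_force: [-10.4, 2.3, 8.2]
width: 38.5
grasp_force: 29.9
```

servo_tool --plan '[[[1,0.02,-0.002,0,0,0,0],[1,0,0,0,0,0,0],[1,0,0,0,0,0,0]]]'

```text
t: 10.4
ee_pos: [419.6, 129.7, 107.7]
orientation: [3.137, -0.144, -0.011]
ft_force: [-13.8, 4.7, 11.0]
width: 38.8
grasp_force: 30.0
```

servo_tool --plan '[[[1,0.012,-0.001,0,0,0,0],[1,0,0,0,0,0,0],[1,0,0,0,0,0,0]]]'

```text
t: 10.65
ee_pos: [419.7, 129.7, 107.7]
orientation: [3.137, -0.144, -0.013]
ft_force: [-15.2, 6.3, 13.3]
width: 38.9
grasp_force: 30.0
```

servo_tool --plan '[[[1,0.012,-0.001,0,0,0,0],[1,0,0,0,0,0,0],[1,0,0,0,0,0,0]]]'

```text
t: 10.9
ee_pos: [419.8, 129.7, 107.7]
orientation: [3.137, -0.145, -0.014]
ft_force: [-17.0, 5.9, 14.3]
width: 38.8
grasp_force: 30.0
```

servo_tool --plan '[[[1,0.02,-0.001,0,0,0,0],[1,0.01,0,0,0,0,0],[1,0,0,0,0,0,0],[1,0,0,0,0,0,0]]]'

```text
t: 11.23
ee_pos: [420.0, 129.7, 107.7]
orientation: [3.136, -0.144, -0.017]
ft_force: [-19.7, 8.7, 18.9]
width: 38.8
grasp_force: 30.1
```

```bash
python3 - <<'E'
from h import *
o=readout.get_obs();print(o['ee_pos'],o['ft_force'],o['moment'])
save('wrist','j.png',(170,40,340,300),2.3)
E
```

```text
[420.04828705 129.69239114 107.66297434] [-19.74292726   8.65049416  18.85763776] [1.87130651 3.32909512 0.20412067]
```

View pics/j.png

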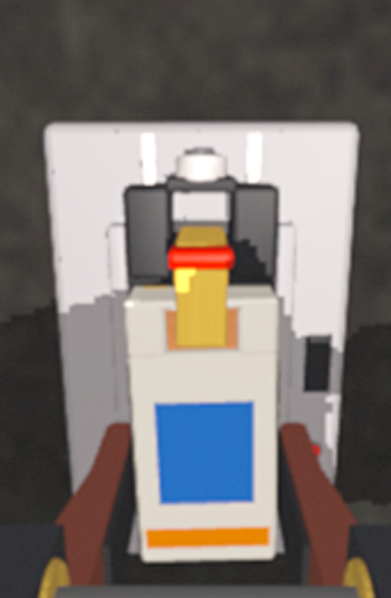

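The toe is now in the slot: red bar at (200,258), slot copper visible on both sides of it. I'll relieve the downward and sideways load, then finish the push.

servo_tool --plan '[[[1,0,0.015,0.015,0,0,0],[1,0,0,0,0,0,0],[1,0,0,0,0,0,0]]]'

```text
t: 11.53
ee_pos: [420.1, 129.9, 107.7]
orientation: [3.136, -0.144, -0.017]
ft_force: [-17.2, 4.7, 9.0]
width: 39.0
grasp_force: 30.0
```

servo_tool --plan '[[[1,0.012,0,0,0,0,0],[1,0,0,0,0,0,0],[1,0,0,0,0,0,0]]]'

```text
t: 11.78
ee_pos: [420.2, 129.9, 107.7]
orientation: [3.136, -0.144, -0.019]
ft_force: [-18.1, 5.4, 9.6]
width: 38.9
grasp_force: 30.0
```

servo_tool --plan '[[[1,0.02,0,0,0,0,0],[1,0.01,0,0,0,0,0],[1,0,0,0,0,0,0],[1,0,0,0,0,0,0]]]'

```text
t: 12.12
ee_pos: [420.4, 129.9, 107.7]
orientation: [3.135, -0.143, -0.022]
ft_force: [-21.1, 7.7, 14.7]
width: 38.8
grasp_force: 30.1
```

servo_tool --plan '[[[1,0.012,0,0,0,0,0],[1,0,0,0,0,0,0],[1,0,0,0,0,0,0],[1,0,0,0,0,0,0]]]'

```text
t: 12.45
ee_pos: [420.5, 129.9, 107.7]
orientation: [3.135, -0.144, -0.023]
ft_force: [-22.8, 8.5, 15.1]
width: 38.5
grasp_force: 30.1
```

servo_tool --plan '[[[1,0.01,0.01,0.01,0,0,0],[1,0.01,0,0,0,0,0],[1,0,0,0,0,0,0],[1,0,0,0,0,0,0],[1,0,0,0,0,0,0]]]'

```text
t: 12.87
ee_pos: [420.8, 130.1, 107.8]
orientation: [3.134, -0.144, -0.025]
ft_force: [-23.8, 6.9, 11.6]
width: 39.0
grasp_force: 30.1
```

servo_tool --plan '[[[1,-0.04,0,0,0,0,0],[1,-0.04,0,0,0,0,0],[1,0,0,0,0,0,0]]]'

```text
t: 13.12
ee_pos: [420.3, 130.2, 108.0]
orientation: [3.136, -0.144, -0.015]
ft_force: [-14.3, 3.6, 3.1]
width: 39.0
grasp_force: 30.0
```

servo_tool --plan '[[[-0.4,0,0,0,0,0,0],[-0.4,0,0,0,0,0,0],[-0.4,0,0,0,0,0,0],[-0.4,0,0,0,0,0,0],[-0.4,0,0,0,0,0,0]]]'

```text
t: 13.53
ee_pos: [425.6, 131.1, 109.3]
orientation: [-3.138, 0.143, -0.002]
ft_force: [-0.3, -0.0, 0.2]
width: 61.4
grasp_force: 0.0
```

servo_tool --plan '[[[-0.4,0,0,0.2,0,0,0],[-0.4,0,0,0.7,0,0,0],[-0.4,0,0,0.9,0,0,0],[-0.4,0,0,0.9,0,0,0],[-0.4,0,0,0,0,0,0]]]'

```text
t: 13.95
ee_pos: [427.8, 131.8, 223.0]
orientation: [-3.135, 0.143, -0.016]
ft_force: [1.8, -1.3, 0.4]
width: 61.6
grasp_force: 0.0
```

```bash
python3 - <<'E'
from h import *
o=readout.get_obs();print(o['t'],o['ee_pos'],o['ft_force'],o['width'])
save('wrist','k.png',(150,20,360,300),2.1)
E
```

```text
13.95 [427.79226876 131.7681589  223.04336676] [ 1.75994974 -1.26739423  0.38518633] 61.57810999852842
```

View pics/k.png

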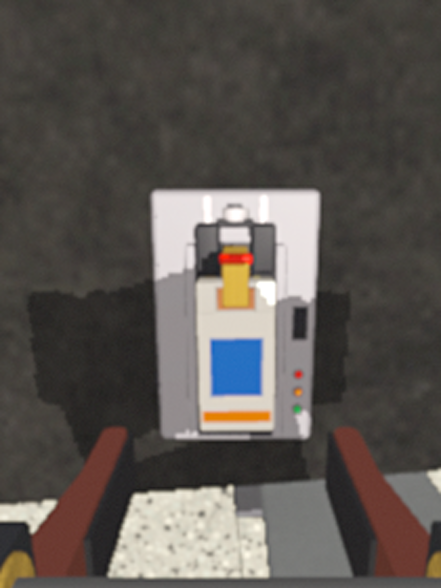

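The pack lies straight in the channel with the toe in its slot, at about (235,290), and the gripper is clear. Handing in.

servo_tool --plan '[[[-0.4,0,0,0,0,0,0],[-0.4,0,0,0,0,0,0],[-0.4,0,0,0,0,0,0]]]'

```text
t: 14.25
ee_pos: [424.0, 130.7, 215.9]
orientation: [3.137, -0.143, -0.004]
ft_force: [-0.5, 0.6, -0.3]
width: 61.2
grasp_force: 0.0
```

```bash
python3 -c "from workcell import close_job; print(close_job())"
```

```text
the job is handed in; nothing more can be done
None
```

I handed the job in at about 14 s: the larger pack is home against the end wall with the finger in its slot, and the gripper has let go. Judging from the wrist force (23.8 N at its peak, friction included), the push on the wall was about 10 N; no verdict came back.

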